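Clamp the bracelet blank on the bench block

TASK

Clamp the silver bracelet blank to the bench block: push the steel clamp strap round over the blank until it rests against its stop, and only then push the cam lever fully down. A push with the back of a finger and a press from above are enough; nothing is to be picked up: leave the blank lying in its nest and do not disturb the cuff, jar, hammer and punch pot.

Things in the scene. Friction and masses are not known exactly. Their poses are not given: they have to be found in the camera images.
- fixture: Steel clamp fixture bolted to the bench; never moves. Origin: centre of its underside. Base 200 x 110 x 12 mm (x, y, z). Bench block 64 x 80 mm, top at 34 mm above the bench, centred 40 mm along +x, with rails 3 mm high as the blank's nest. Pivot post 70 mm along -x. Stop pin 10 mm thick, 62 mm high, at x -25, y -20.5 mm. The closed strap lies along +x, from post over block.
- strap_pivot (a point): On the strap's vertical pivot axis, 70 mm along the fixture's -x from its origin, at the strap's mid-height, 56.8 mm above the bench. The bolt head there is 22 mm across, top 69 mm above the bench. The strap is a level steel bar 30 mm wide, 10 mm thick, reaching 126 mm from this axis; below it is free air: 13 mm over the blank, 39 mm over the base.
- strap (a joint): Angle of the clamp strap about strap_pivot, rad: 0 = closed, over the blank, against its stop, along the fixture's +x; grows as it swings towards the fixture's +y (anticlockwise from above), to 1.7. Starts at 0.7 to 1.2. Friction 0.12 N m, stays where left. Its sides are plain and upright; its first 80 mm from the axis are clear of the lever.
- cam_pin (a point): Middle of the level cross pin in the forked free end of the strap, 110 mm from strap_pivot along the strap, 56.8 mm above the bench: the axis of the cam lever.
- lever (a joint): Angle of the cam lever about cam_pin, rad: 0 = fully down at its stop: handle level, pointing outward along the strap away from the pivot, cam pressing on the blank. Grows as the handle rises, to 1.4; starts at 0.8 to 1.1. Moves in the strap's upright plane and rides with it. Friction 0.1 N m, stays where left; stiffer (to 0.3 N m) at the end as the cam bites, then holds.
- lever_pad (a point): On the upper face of the lever's black handle, which is 20 mm wide and 34 mm long. With the lever down this point is 60 mm outward from cam_pin and 24 mm above it, and the handle ends 72 mm from cam_pin; raised, it turns about cam_pin.
- blank: Flat silver bracelet blank 18 x 110 x 4 mm (x, y, z), loose, lying in the nest on the bench block, top 38 mm above the bench. Origin: centre of its underside; long axis y lies along the fixture's y.
- cuff: Bystander: finished open silver bangle lying flat, 64 x 56 x 8 mm. Origin at its centre, on the bench.
- jar: Bystander: small clear jar with white cap, 48 mm across, 60 mm high. Origin: centre of its underside.
- hammer: Bystander: hammer lying on the bench, 260 mm long along its x, head 88 mm wide at the +x end, 26 mm high. Origin: below its middle, on the bench.
- punch_pot: Bystander: copper pot of punches, 64 mm across, 70 mm high, with the punches up to 190 mm. Origin: centre of its underside.
Not all that is in view belongs to the job. Of the things shaped like the fixture, the steel one is meant.

How it is judged:
By the outcome, as a careful person would: the job done as asked, in the order asked, and still so for the second after the job is handed in, with the robot touching nothing.
It also fails if it takes over 48 s, if anything falls off the work surface, if the arm or the gripper's body presses on something with over 40 N, if the wrist force passes 120 N, or if a joint passes its speed limit or range.

ROBOT

A 6-joint arm with a two-finger parallel gripper is mounted at the origin on the work surface. World frame = base frame: x ahead of the robot, y to its left, z up, the work surface at z = 0. Lengths are in m, angles in rad, forces in N, time in s.
With the tool pointing down it reaches from about 0.35 to 0.85 m from the base axis. Payload 8.1 kg.
Tool frame: the origin (TCP) lies at the very end of the fingers, on their centre line; the grasp point (between the pads) lies 19 mm behind it; z points along the fingers, x is the direction in which the jaws open and shut, and the axes are right-handed (so a half turn about z gives the same grasp; the last joint's range is limited). The gripper opens to 93 mm and grips with 3 to 60 N. Pads are 15 mm wide; open, the fingers measure 128 mm over their backs; the gripper's body (75 mm by 188 mm) begins 65 mm behind the grasp point.
Start: joints at [-1.24, 0.13, 1.488, -0, 1.523, -0.085], TCP at [0.242, -0.549, 0.219] pointing down, gripper open.
Joint ranges: [-2.96, 2.96], [-0.89, 2.26], [0.02, 2.5], [-1.34, 4.48], [0, 2.73], [-2.66, 2.66]. Speed limits (rad/s): [2.39, 2.39, 2.79, 3.14, 3.14, 3.14].

INTERFACE

Orientations are given as a rotation vector (axis times angle).
In Python, from plant import robot gives the robot as it stands. The module is installed in compiled form; this text tells all that it offers.
- The arm moves only by the tool jog_arm, never from a script. Its argument "commands" is one flat list of numbers, 5 for each row, row after row: the gripper's target within -1 to 1 (shut at 1, half-way at 0, fully open at -1), then the shift along the tool's x, y, z in m, then the turn about the tool's z in degrees. A call has 1 to 20 rows; each row shifts and turns the commanded pose from where the row before left it, along the tool's axes as they then stand; what a row does not reach is not made up. A row lasts 1/12 s, in which the tool goes at most 41.7 mm and 7.16 degrees, less where a joint would pass 70% of its speed; a pose out of reach is approached as far as the arm can. A call is refused whole if a number of a shift passes 0.0417 or a number of a turn 7.16, either way. A call with a gripper value outside its range is refused whole. The fingers move at their own pace and stop on an object; "grip_force" is the grip in N (left out, the last holds). Time passes only in rows, so rows that do not move let the fingers close. It gives the time, the measured TCP pose, the force and the opening at its end, in the units of the state.
- robot.read_state(): the state, without advancing time (a new reading comes with each control period).
- robot.read_camera(name): name is "scene" or "top"; returns a dict with "img" (384x512x3 uint8, blue, green, red), "vfov" (degrees; the focal length in pixels is half the picture's height over the tangent of half this angle, whatever the lens; pixels are square), "cx", "cy" (the principal point, pixels), "extrinsics" (4x4, takes a point from world to camera coordinates). Camera axes: x right, y down, z forward; pixel columns grow to the right and rows downward; lengths in m; the calibration is good to about 2 mm. A picture is of the moment at which its call begins. There is no depth.
- robot.close_job(): hands the job in, once; it reports no verdict.
Trained networks look in a picture, given as the dict that the camera call returned (one of the last four; its "shot" number tells which), for a name from the list of things; names that differ only in an ending like _2 or _b are one class to them, and where a whole thing is asked for, a point or a joint stands for the part that bears it (a point fixed in the world has none). Each returns a list of dicts, best first, with "score" (0 to 1); they miss things now and then, are a little off and sometimes report something else, mostly with a low value. They report only what shows in the picture. A call takes as long as a camera call. They do not tell look-alikes from the thing itself.
- robot.recognise(thing, picture): "box" ([centre column, centre row, width, height] as shares, 0 to 1, of the picture: columns of its width, rows of its height, round what is visible of it).
- robot.pinpoint(thing, picture): "position" ([row, column] as shares, 0 to 1, of the picture: columns of its width, rows of its height: a listed point, or the origin of a listed thing).
The state is a dict: "t": time; "q": joint angles; "dq": joint speeds; "joint_torque": joint torques, N m; "tool_pos": TCP position; "orientation": TCP orientation; "force": force on the tool from outside, world axes, zero at the start; "wrist_torque": the same for the moment, N m; "opening": finger opening in m.
Only numpy, scipy, OpenCV 4.12 (cv2) and the standard library are available. Lean on these libraries where they do the work, as an engineer would, in place of code of your own. Each camera call takes 0.05 s, during which the arm holds its last target.

## Working session

There is one attempt and no reset: what is moved stays moved. The work goes in short steps, Python scripts to look and compute and a tool call to move; the robot and the scene stay as the last step left them, time stands still between calls to the robot, and variables do not carry over. Pictures are saved under pics/ and viewed, and the job is handed in when it is done.

Besides the shell and the picture viewer there is one more tool, called after "Call:" by a JSON object that holds its "name" and its "arguments", one argument or row to a line. jog_arm: Moves the arm, as the interface text tells. Its arguments: {"type":"object","properties":{"commands":{"type":"array"},"grip_force":{"type":"number"}},"required":["commands"]}

```bash
mkdir -p pics
cat > h.py <<'E'
import numpy as np, cv2
from plant import robot
def K(p):
    f=p["img"].shape[0]/2/np.tan(np.radians(p["vfov"])/2); return f,p["cx"],p["cy"]
def ray(p,u,v):
    f,cx,cy=K(p);E=np.array(p["extrinsics"]);R=E[:3,:3];t=E[:3,3]
    return -R.T@t, R.T@np.array([(u-cx)/f,(v-cy)/f,1])
def atz(p,u,v,z):
    o,d=ray(p,u,v); return o+d*(z-o[2])/d[2]
def proj(p,X):
    f,cx,cy=K(p);E=np.array(p["extrinsics"]);c=E[:3,:3]@np.array(X)+E[:3,3]
    return np.array([cx+f*c[0]/c[2],cy+f*c[1]/c[2]])
E
python3 - <<'E'
from h import *
print(robot.read_state())
for n in ("top","scene"):
    p=robot.read_camera(n); cv2.imwrite(f"pics/{n}0.png",p["img"]); print(n,p["vfov"],p["cx"],p["cy"],np.round(p["extrinsics"],3).tolist())
    for th in ["fixture","strap_pivot","cam_pin","lever_pad","blank","cuff","jar","hammer","punch_pot"]:
        print(th,[(round(d["score"],2),round(d["position"][1]*512),round(d["position"][0]*384)) for d in robot.pinpoint(th,p)])
E
```

```text
{'t': 0.0, 'q': array([-1.24036640e+00,  1.31144441e-01,  1.48924981e+00, -1.91446956e-05,
        1.52298815e+00, -8.53968019e-02]), 'dq': array([-6.99665285e-04,  5.95692841e-04,  8.43488737e-04, -1.57000954e-05,
       -1.52540731e-03, -9.09472624e-04]), 'joint_torque': array([-5.46946903e-04, -5.59851873e+01, -4.91753948e+01,  7.65975472e-02,
        3.53364414e-02, -1.20861901e-04]), 'tool_pos': array([ 0.24220318, -0.5483374 ,  0.21761361]), 'orientation': array([-2.63123691e+00,  1.71445832e+00,  2.23366851e-03]), 'force': array([-0.26967259, -0.79849732,  0.80781821]), 'wrist_torque': array([ 0.01930309, -0.00547087,  0.01399226]), 'opening': 0.09299381343396085}
top 44.613457835680585 249.91633190543047 195.39044794009257 [[0.01, -1.0, -0.014, 0.013], [-0.997, -0.009, -0.075, 0.558], [0.075, 0.014, -0.997, 1.225], [0.0, 0.0, 0.0, 1.0]]
fixture [(0.95, 234, 189), (0.92, 368, 142), (0.74, 202, 284), (0.72, 381, 295)]
strap_pivot [(0.84, 363, 164), (0.77, 231, 214), (0.62, 191, 313), (0.61, 390, 325)]
cam_pin [(0.97, 382, 286), (0.85, 207, 180), (0.83, 375, 123), (0.76, 207, 27
[... 203 characters left out ...]
2, 147)]
scene 43.068470619258356 247.32656122522326 188.89082800812994 [[-0.534, 0.845, -0.005, 0.275], [0.603, 0.377, -0.703, -0.261], [-0.593, -0.379, -0.711, 1.877], [0.0, 0.0, 0.0, 1.0]]
fixture [(0.72, 204, 132), (0.7, 314, 184), (0.68, 251, 225), (0.68, 136, 205)]
strap_pivot [(0.72, 334, 164), (0.7, 213, 114), (0.64, 152, 186), (0.56, 266, 202)]
cam_pin [(0.88, 199, 126), (0.68, 307, 178), (0.64, 272, 223), (0.64, 122, 199)]
lever_pad [(0.72, 266, 202), (0.68, 290, 178), (0.64, 103, 206), (0.63, 186, 133), (0.44, 247, 273), (0.33, 274, 222)]
blank [(0.55, 246, 227)]
cuff [(0.44, 199, 236)]
jar [(0.62, 248, 271)]
hammer [(0.84, 223, 183), (0.75, 252, 227)]
punch_pot [(0.56, 291, 282)]
```

Run:
```python
import cv2
a=cv2.imread("pics/top0.png");cv2.imwrite("pics/t0b.png",cv2.resize(a,(768,576),interpolation=3))
cv2.imwrite("pics/t0c.png",cv2.resize(a[110:260,150:350],(800,600),interpolation=2))
a=cv2.imread("pics/scene0.png");cv2.imwrite("pics/s0b.png",cv2.resize(a,(768,576),interpolation=3))
```

```text
(no output)
```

View pics/t0b.png

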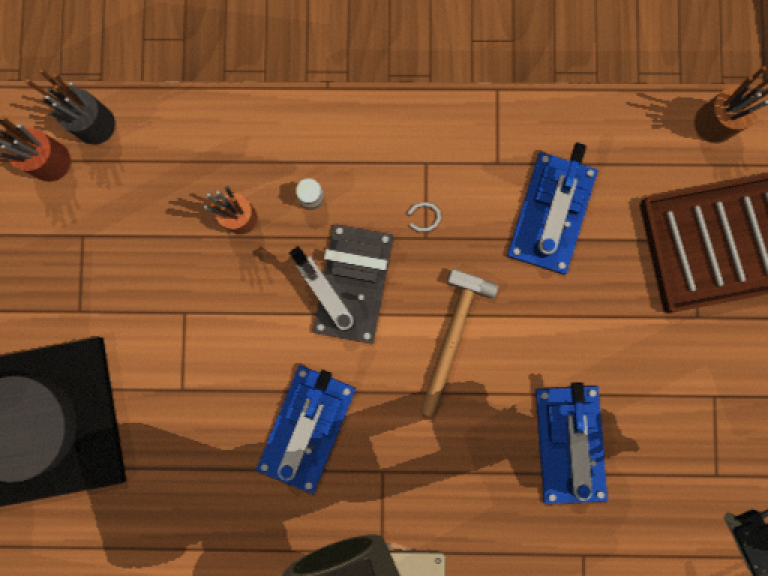

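View pics/t0c.png

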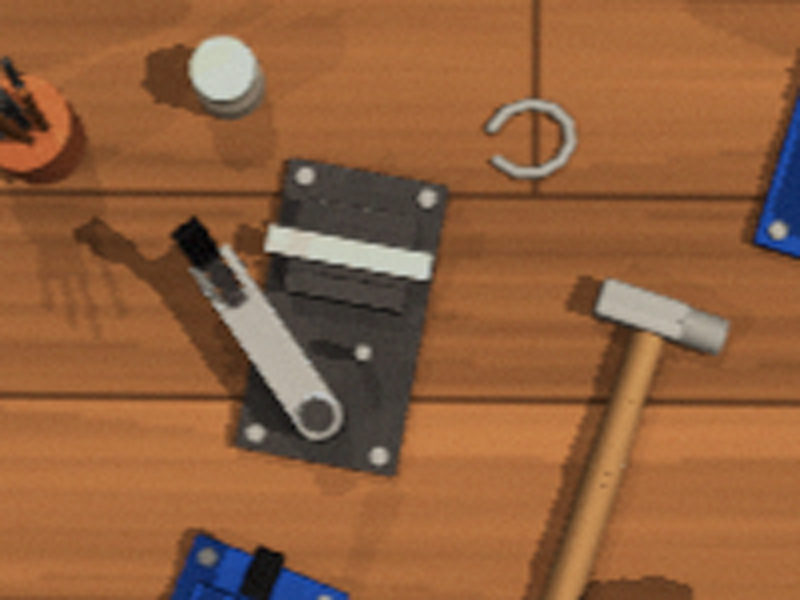

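View pics/s0b.png

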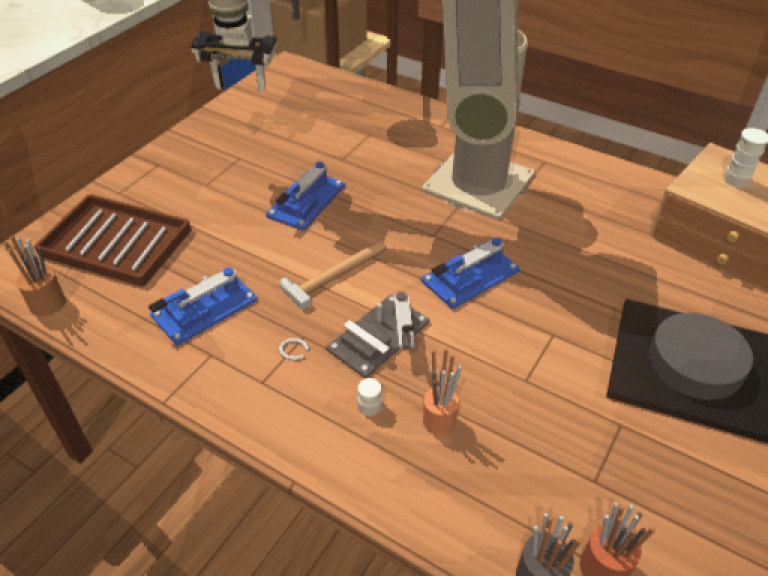

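The steel fixture is the grey one at top (234,189). The look-alikes are blue, at (368,142), (202,284) and (381,295). The crop shows the post bolt at (230,213), the blank at (237,173) and the handle at (199,170). The strap is swung to the left.

Run:
```python
from h import *
from scipy.optimize import least_squares
p=robot.read_camera("top"); s=robot.read_camera("scene")
C=[atz(p,150+x/4,110+y/4,.012) for x,y in [(287,160),(447,187),(395,474),(237,447)]]
c=np.mean(C,0); ax=(C[0]+C[1]-C[2]-C[3]);yaw=np.arctan2(ax[1],ax[0])
print(np.round(C,4),c,"yaw",yaw, [np.linalg.norm(C[i]-C[(i+1)%4]) for i in range(4)])
def F(x,y,z): return np.array([c[0]+np.cos(yaw)*x-np.sin(yaw)*y,c[1]+np.sin(yaw)*x+np.cos(yaw)*y,z])
b=atz(p,150+319/4,110+412/4,.069); print("bolt",b,"pred",F(-.07,0,.069))
print("pin",atz(p,150+363/4,110+352/4,.062),F(-.025,-.0205,.062))
for d in robot.pinpoint("blank",p)[:1]:
    r,q=d["position"]; print("blank",atz(p,q*512,r*384,.034),F(.04,0,.034))
print(robot.pinpoint("cam_pin",p)); print(robot.pinpoint("lever_pad",p))
g=atz(p,150+228/4,110+290/4,.0618); v=g-b; print("strap dir",np.arctan2(v[1],v[0])-yaw, np.linalg.norm(v[:2]))
for n,z in [("jar",0),("cuff",0),("hammer",0),("punch_pot",0)]:
    for d in robot.pinpoint(n,p)[:1]:
        r,q=d["position"]; print(n,atz(p,q*512,r*384,z))
im=s["img"][130:260,190:320]; cv2.imwrite("pics/s1.png",cv2.resize(im,(600,600),interpolation=2))
for X in [F(-.07,0,.069),F(-.025,-.0205,.062),F(.1,.055,.012),F(-.1,.055,.012)]: print(proj(s,X))
```

```text
[[ 0.6806  0.0957  0.012 ]
 [ 0.663  -0.0126  0.012 ]
 [ 0.4695  0.0205  0.012 ]
 [ 0.4865  0.1263  0.012 ]] [0.57488254 0.05745915 0.012     ] yaw -0.16305788395757362 [np.float64(0.10974167443020294), np.float64(0.19632417435940086), np.float64(0.10719851783728002), np.float64(0.19653468692228654)]
bolt [0.508245   0.06850667 0.069     ] pred [0.50581105 0.06882269 0.069     ]
pin [0.54740494 0.04106967 0.062     ] [0.54688625 0.04128948 0.062     ]
blank [0.61131674 0.05237506 0.034     ] [0.61435196 0.0509657  0.034     ]
[{'position': [0.7417, 0.7451], 'score': 0.79}, {'position': [0.4669, 0.4035], 'score': 0.78}, {'position': [0.3203, 0.7314], 'score': 0.75}, {'position': [0.7146, 0.4084], 'score': 0.63}, {'position': [0.3802, 0.3215], 'score': 0.44}]
[{'position': [0.2565, 0.7516], 'score': 0.69}, {'position': [0.4398, 0.3877], 'score': 0.65}, {'position': [0.687, 0.7561], 'score': 0.57}, {'position': [0.6599, 0.4188], 'score': 0.53}]
strap dir 0.8177863683600969 0.09902581105266678
jar [0.73276888 0.13805976 0.        ]
cuff [ 0.69497033 -0.07099194  0.        ]
hammer [ 0.4684057  -0.10809635  0.        ]
punch_pot [0.69023719 0.26338529 0.        ]
[267.48851632 195.81247559]
[252.88623221 202.15193981]
[244.17036111 249.56916836]
[286.56539337 211.51595754]
```

View pics/s1.png

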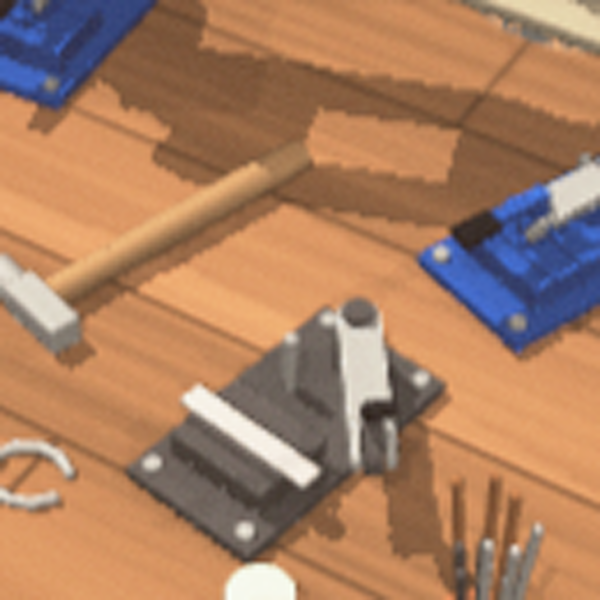

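```bash
cat >> h.py <<'E'
from scipy.spatial.transform import Rotation as Ro
PIV=np.array([.507,.0687]); YAW=-.163
def tool():
    st=robot.read_state(); return st,np.array(st["tool_pos"]),Ro.from_rotvec(st["orientation"]).as_matrix()
def goto(X):
    st,t,R=tool(); return np.round(R.T@(np.array(X)-t),4)
E
python3 - <<'E'
from h import *
p=robot.read_camera("top")
q=atz(p,.4035*512,.4669*384,.0568); print("campin",q,np.linalg.norm(q[:2]-PIV),np.arctan2(*(q[:2]-PIV)[::-1]))
a=.655; u=np.array([np.cos(a),np.sin(a)]); n=np.array([-u[1],u[0]])
st,t,R=tool(); print("toolx",np.arctan2(R[1,0],R[0,0])," want",a-np.pi/2, "turn deg about tool z", np.degrees(np.arctan2(R[1,0],R[0,0])-(a-np.pi/2)))
X=PIV+.052*u+n*(.015+.0175+.015); print(X, goto([*X,.217]))
E
```

```text
campin [0.59567517 0.13054563 0.0568    ] 0.10811182690733181 0.609005963600184
toolx -1.1550206625973547  want -0.9157963267948965 turn deg about tool z -13.70654479830121
[0.51930343 0.13804606] [-0.5165 -0.5308  0.0017]
```

Call:
{"name": "jog_arm", "arguments": {
  "commands": [1,-0.0258,-0.0265,0,0,1,-0.0258,-0.0265,0,0,1,-0.0258,-0.0265,0,0,1,-0.0258,-0.0265,0,0,1,-0.0258,-0.0265,0,0,1,-0.0258,-0.0265,0,0,1,-0.0258,-0.0265,0,0,1,-0.0258,-0.0265,0,0,1,-0.0258,-0.0265,0,0,1,-0.0258,-0.0265,0,0,1,-0.0258,-0.0265,0,0,1,-0.0258,-0.0265,0,0,1,-0.0258,-0.0265,0,0,1,-0.0258,-0.0265,0,0,1,-0.0258,-0.0265,0,0,1,-0.0258,-0.0265,0,0,1,-0.0258,-0.0265,0,0,1,-0.0258,-0.0265,0,0,1,-0.0258,-0.0265,0,0,1,-0.0258,-0.0265,0,0],
  "grip_force": 20
}}

```text
t: 3.17
tool_pos: [0.5192, 0.1392, 0.2188]
orientation: [-2.632, 1.715, -0.001]
force: [0.2, 0.1, -0.4]
opening: 0.0002
```

Call:
{"name": "jog_arm", "arguments": {
  "commands": [1,0,0,0,-4.6,1,0,0,0,-4.6,1,0,0,0,-4.5,1,0,0,0,0,1,0,0,0,0]
}}

```text
t: 3.58
tool_pos: [0.5188, 0.1373, 0.2187]
orientation: [-2.816, 1.392, -0.0]
force: [0.5, -0.6, 0.0]
opening: 0.0003
```

Run:
```python
from h import *
st,t,R=tool(); print(t,st["opening"],st["force"],np.arctan2(R[1,0],R[0,0]),R[:,2])
print(goto([.5193,.138,.047]))
for n in("top","scene"):
    p=robot.read_camera(n); x,y=proj(p,t).astype(int); print(x,y)
    im=p["img"][max(0,y-75):y+75,max(0,x-100):x+100]; cv2.imwrite(f"pics/{n}2.png",cv2.resize(im,(800,600),interpolation=2))
```

```text
[0.51878792 0.13728906 0.2186622 ] 0.00027272062516885517 [ 0.47552961 -0.61693507  0.00374619] -0.9182434856796279 [ 2.46846046e-05  4.11102019e-05 -9.99999999e-01]
[-0.0003 -0.0008  0.1717]
195 205
287 170
```

View pics/scene2.png

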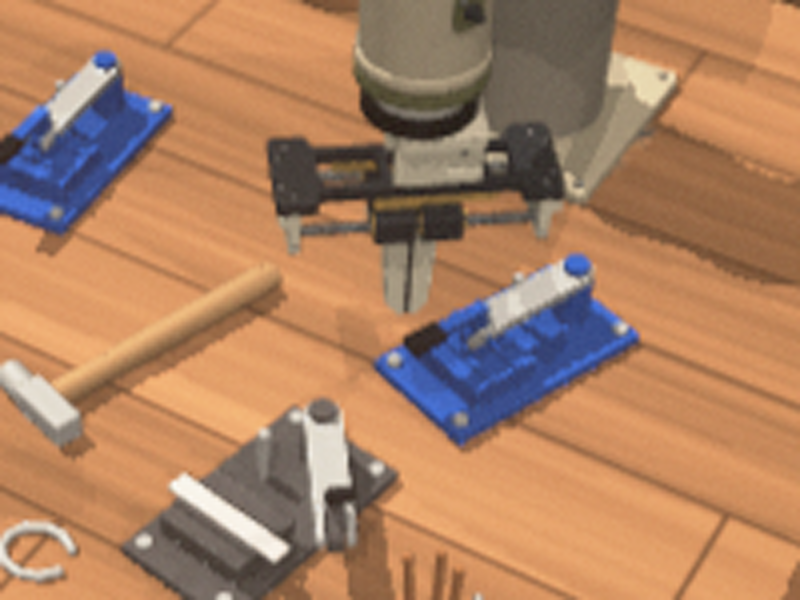

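View pics/top2.png

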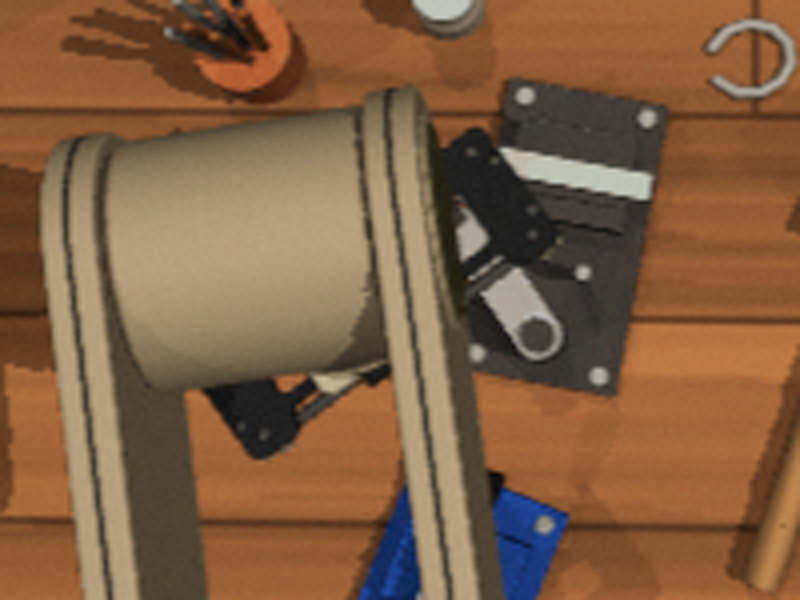

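The top view shows the fingers on the +y side of the strap, and nothing is touching. Lowering to z ≈ 0.047.

Call:
{"name": "jog_arm", "arguments": {
  "commands": [1,0,0,0.034,0,1,0,0,0.034,0,1,0,0,0.034,0,1,0,0,0.034,0,1,0,0,0.025,0,1,0,0,0.0107,0,1,0,0,0,0,1,0,0,0,0]
}}

```text
t: 4.35
tool_pos: [0.5191, 0.1371, 0.0476]
orientation: [-2.817, 1.39, -0.0]
force: [0.6, -0.8, -0.2]
opening: 0.0007
```

Run:
```python
from h import *
st,t,R=tool(); print(t,st["force"],np.arctan2(R[1,0],R[0,0]))
p=robot.read_camera("scene"); x,y=proj(p,t).astype(int); print(x,y)
im=p["img"][max(0,y-75):y+75,max(0,x-100):x+100]; cv2.imwrite("pics/s3.png",cv2.resize(im,(800,600),interpolation=2))
# rotate about pivot: per-row body-frame displacement
d=t[:2]-PIV; a0=np.arctan2(R[1,0],R[0,0]); print("radius",np.linalg.norm(d),"ang",np.arctan2(d[1],d[0]))
def rot(v,a): return np.array([np.cos(a)*v[0]-np.sin(a)*v[1],np.sin(a)*v[0]+np.cos(a)*v[1]])
# after 15mm advance along tool x
adv=.015; d=d+adv*R[:2,0]
th=np.radians(3); dd=rot(d,-th)-d; print("tool-frame step per 3deg",R[:2,:2].T@dd*1000)
# final centre
u=np.array([np.cos(YAW),np.sin(YAW)]);n=np.array([-u[1],u[0]]);print("final",PIV+.052*u+.0325*n)
```

```text
[0.51908391 0.13714055 0.04761538] [ 0.58935997 -0.79343043 -0.20543992] -0.9169626534831581
284 211
radius 0.06949913814041221 ang 1.3960368230650948
tool-frame step per 3deg [ 2.72444575 -1.60326783]
final [0.56358481 0.09233069]
```

View pics/s3.png

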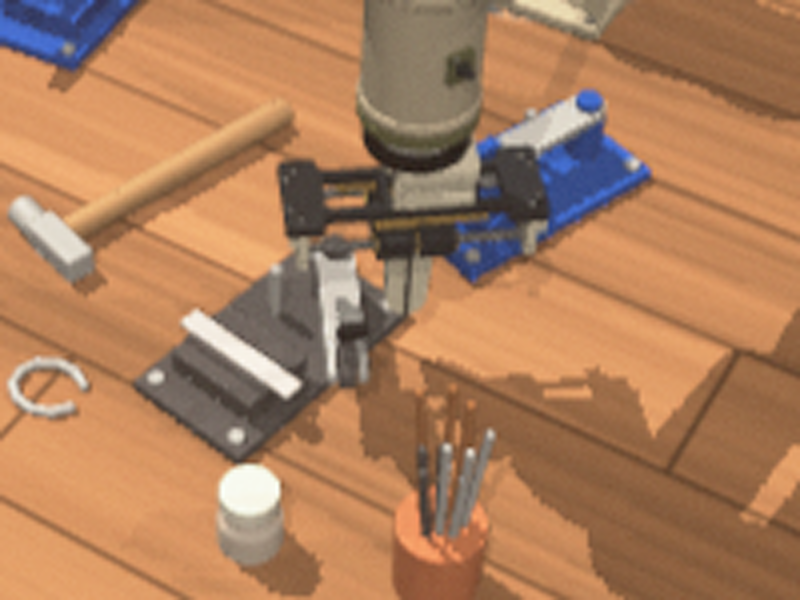

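Call:
{"name": "jog_arm", "arguments": {
  "commands": [1,0.005,0,0,0,1,0.005,0,0,0,1,0.005,0,0,0,1,0.0027,-0.0016,0,3,1,0.0027,-0.0016,0,3,1,0.0027,-0.0016,0,3,1,0.0027,-0.0016,0,3,1,0.0027,-0.0016,0,3,1,0.0027,-0.0016,0,3,1,0.0027,-0.0016,0,3]
}}

```text
t: 5.23
tool_pos: [0.5475, 0.1141, 0.0479]
orientation: [-2.514, 1.882, -0.001]
force: [-1.1, 1.7, 1.2]
opening: 0.0007
```

```bash
cat > look.py <<'E'
from h import *
import sys
st,t,R=tool(); a=np.arctan2(R[1,0],R[0,0]); print(t,st["force"],"toolx",a,"implied strap",a+np.pi/2-YAW)
d=t[:2]-PIV; print("r,off in tool",R[:2,:2].T@d)
u=np.array([np.cos(YAW),np.sin(YAW)]);n=np.array([-u[1],u[0]]);print("in fixture closed frame: along",d@u,"off",d@n)
p=robot.read_camera("scene")
im=p["img"][150:270,190:350]; cv2.imwrite(f"pics/{sys.argv[1]}.png",cv2.resize(im,(800,600),interpolation=2))
E
python3 look.py s4
```

```text
[0.54750314 0.11408504 0.04786487] [-1.05211421  1.68463553  1.18268298] toolx -1.2852846430173204 implied strap 0.4485116837775762
r,off in tool [-0.0321401  -0.05164606]
in fixture closed frame: along 0.03260122236607425 off 0.051356272033075585
```

View pics/s4.png

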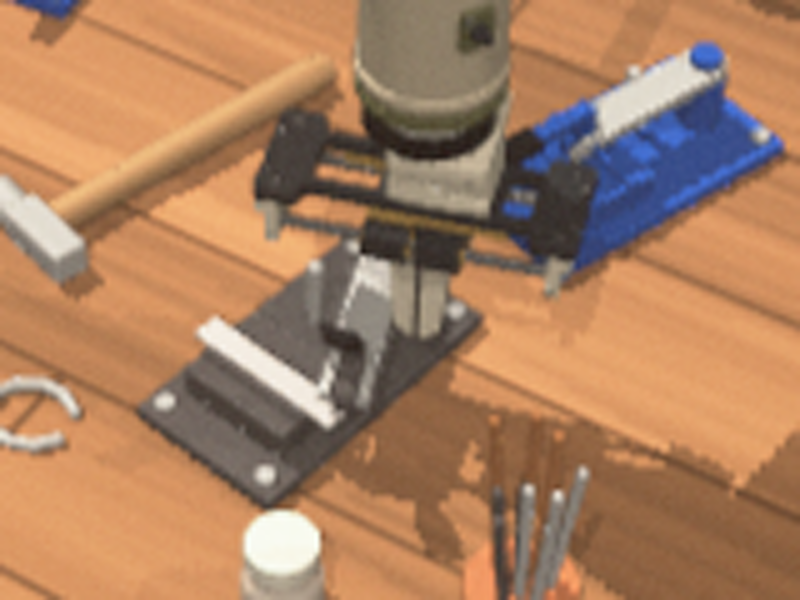

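Strap is moving with the fingers (2 N). About 25° left.

Call:
{"name": "jog_arm", "arguments": {
  "commands": [1,0.0027,-0.0016,0,3,1,0.0027,-0.0016,0,3,1,0.0027,-0.0016,0,3,1,0.0027,-0.0016,0,3,1,0.0027,-0.0016,0,3,1,0.0027,-0.0016,0,3,1,0.0027,-0.0016,0,3]
}}

```text
t: 5.87
tool_pos: [0.561, 0.097, 0.0478]
orientation: [-2.13, 2.307, -0.0]
force: [-1.6, 2.4, 1.2]
opening: 0.0004
```

```bash
python3 look.py s5
```

```text
[0.56096927 0.09702731 0.04779898] [-1.5684998  2.429683   1.2077029] toolx -1.6503005554124506 implied strap 0.08349577138244599
r,off in tool [-0.03252409 -0.05154896]
in fixture closed frame: along 0.048656969551077074 off 0.03670991800845038
```

View pics/s5.png

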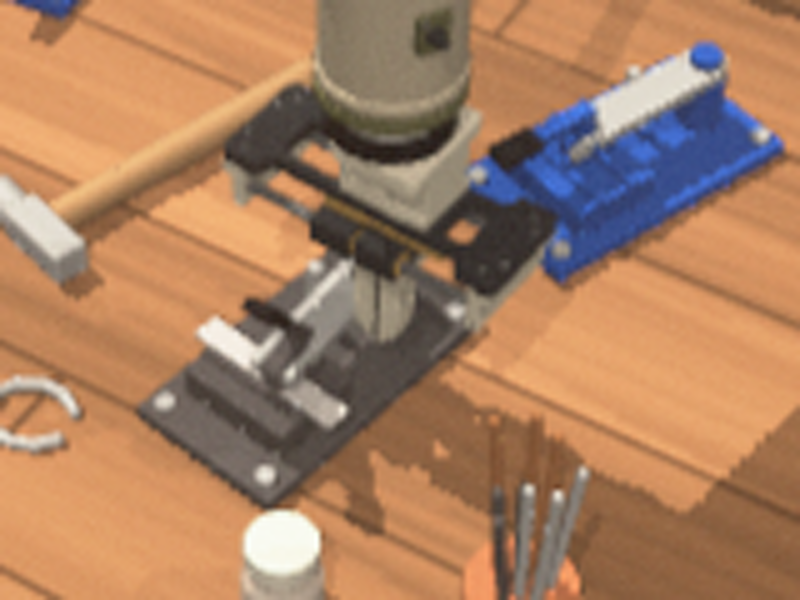

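Strap almost home. I'll take small steps until the force jumps at the stop.

Call:
{"name": "jog_arm", "arguments": {
  "commands": [1,0.0018,-0.0011,0,2,1,0.0018,-0.0011,0,2,1,0.001,0,0,0,1,0,0,0,0]
}}

```text
t: 6.25
tool_pos: [0.5627, 0.0921, 0.0476]
orientation: [-2.053, 2.376, -0.001]
force: [0.7, 2.0, 0.4]
opening: 0.0002
```

Call:
{"name": "jog_arm", "arguments": {
  "commands": [1,0.001,0,0,0,1,0,0,0,0]
}}

```text
t: 6.42
tool_pos: [0.5625, 0.0913, 0.0475]
orientation: [-2.052, 2.377, -0.001]
force: [2.4, 2.9, 1.0]
opening: 0.0005
```

```bash
python3 look.py s6
```

```text
[0.56251555 0.09130777 0.04751512] [2.36906994 2.86526466 0.99847559] toolx -1.717370293372793 implied strap 0.016426033422103553
r,off in tool [-0.03047338 -0.05161831]
in fixture closed frame: along 0.05111091228327356 off 0.03131711839690292
```

Call:
{"name": "jog_arm", "arguments": {
  "commands": [1,0.001,0,0,0,1,0.0005,0,0,0,1,0,0,0,0]
}}

```text
t: 6.72
tool_pos: [0.5622, 0.0907, 0.0474]
orientation: [-2.051, 2.377, 0.0]
force: [3.6, 6.6, 1.1]
opening: 0.0003
```

Call:
{"name": "jog_arm", "arguments": {
  "commands": [1,0.001,0,0,0,1,0.0005,0,0,0,1,0,0,0,0]
}}

```text
t: 6.97
tool_pos: [0.5621, 0.0906, 0.0474]
orientation: [-2.05, 2.376, 0.002]
force: [4.2, 13.3, -0.3]
opening: 0.0002
```

```bash
python3 look.py s7
```

```text
[0.56211699 0.0905579  0.04740882] [ 4.17832246 13.25353029 -0.31511704] toolx -1.717828767302312 implied strap 0.01596755949258452
r,off in tool [-0.02969664 -0.05131979]
in fixture closed frame: along 0.050839323188678086 off 0.030512506455934688
```

View pics/s7.png

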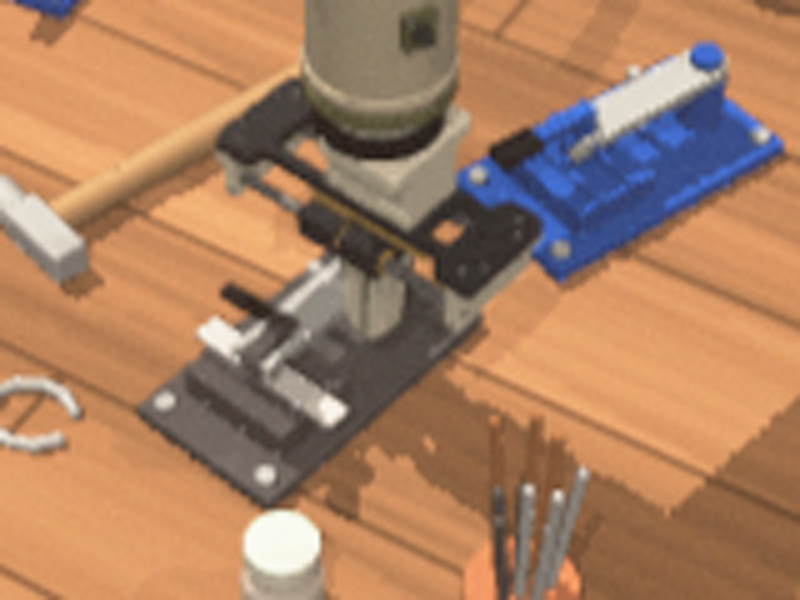

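The force rose from 7 to 13 N with almost no travel, so the strap is at its stop. Backing off and rising.

Call:
{"name": "jog_arm", "arguments": {
  "commands": [1,-0.008,0,0,0,1,-0.012,0,0,0,1,-0.008,0,0,0,1,0,0,-0.035,0,1,0,0,-0.04,0,1,0,0,-0.04,0,1,0,0,-0.03,0,1,-0.04,0.0,0,0,1,-0.04,0,0,0,1,-0.04,0,0,0,1,0,0,0,0,1,0,0,0,0]
}}

```text
t: 8.02
tool_pos: [0.5823, 0.237, 0.191]
orientation: [2.054, -2.374, -0.001]
force: [-0.7, -0.7, -0.6]
opening: 0.0004
```

```bash
python3 look.py s8
python3 - <<'E'
from h import *
p=robot.read_camera("top"); cv2.imwrite("pics/t8.png",cv2.resize(p["img"][110:260,150:350],(800,600),interpolation=2))
for th in("cam_pin","lever_pad"): print(th,[(round(d["score"],2),d["position"][1]*512,d["position"][0]*384) for d in robot.pinpoint(th,p)])
s=robot.read_camera("scene")
for th in("cam_pin","lever_pad"): print(th,[(round(d["score"],2),d["position"][1]*512,d["position"][0]*384) for d in robot.pinpoint(th,s)])
E
```

```text
[0.58230668 0.23698012 0.19096451] [-0.72432113 -0.71726189 -0.55597856] toolx -1.7150132929224844 implied strap 0.018783033872412175
r,off in tool [-0.17735596 -0.05033975]
in fixture closed frame: along 0.04700012707257328 off 0.17827025872405972
cam_pin [(0.93, 374.3744, 125.6832), (0.8, 207.2064, 271.6032), (0.77, 378.2144, 286.50239999999997), (0.62, 237.824, 172.99200000000002)]
lever_pad [(0.65, 386.5088, 261.0816), (0.48, 383.1808, 98.80319999999999), (0.45, 216.5248, 251.904), (0.42, 238.08, 162.20159999999998)]
cam_pin [(0.89, 242.688, 213.696), (0.78, 123.5968, 200.6016), (0.74, 195.9936, 126.79679999999999)]
lever_pad [(0.66, 182.9888, 130.2144), (0.6, 103.0144, 206.784), (0.48, 291.2768, 174.912), (0.41, 239.8208, 204.78719999999998)]
```

View pics/s8.png

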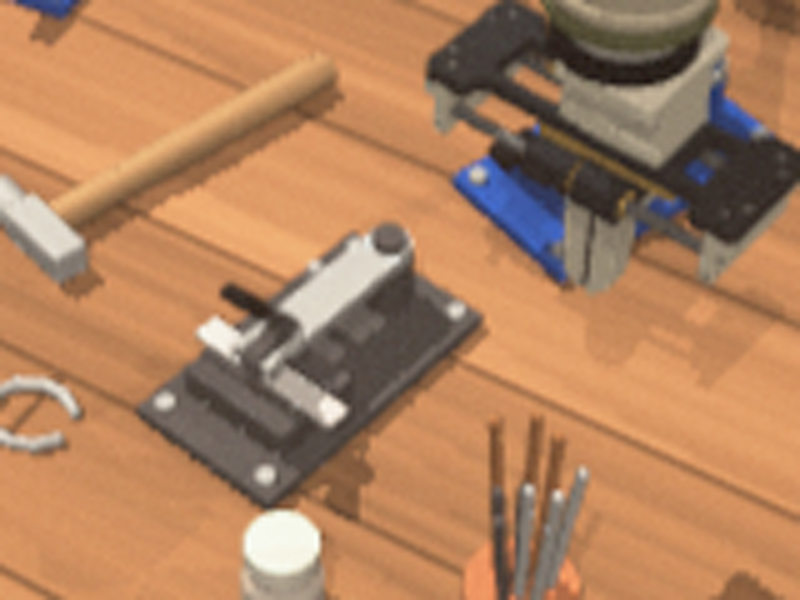

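View pics/t8.png

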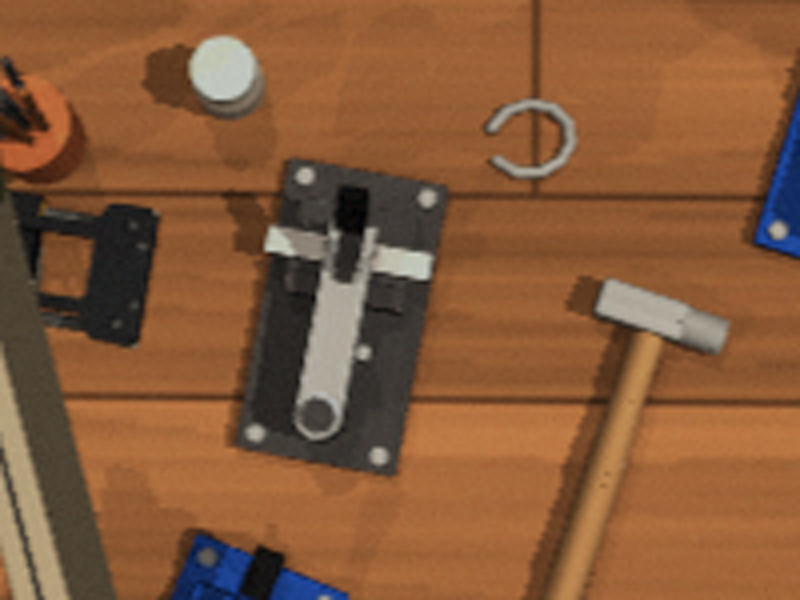

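Both views show the strap closed over the blank and against the stop pin, with the handle raised at about crop (352,205) and all bystanders undisturbed. Next I'll estimate the lever angle and plan the press.

```bash
cat >> h.py <<'E'
U=np.array([np.cos(YAW),np.sin(YAW)])
def pad(phi,l=.06):
    s=.11+l*np.cos(phi)-.024*np.sin(phi); z=.0568+l*np.sin(phi)+.024*np.cos(phi)
    return s,z,np.array([*(PIV+s*U),z])
E
python3 - <<'E'
from h import *
p=robot.read_camera("top"); s=robot.read_camera("scene")
for f in(0,.7,.8,.9,1,1.1): print(f,[proj(c,pad(f,l)[2]).round(1) for c in(p,s) for l in(.038,.06,.072)])
st,t,R=tool()
prev=None
for f in np.arange(1.1,-.01,-.1):
    sd,z,_=pad(f); sd-=.0075; print(round(f,1),round(sd,4),round(z,4), None if prev is None else (round(1000*(sd-prev[0]),1),round(1000*(z-prev[1]),1))); prev=(sd,z)
sd,z,_=pad(1.1); X=PIV+(sd-.0115)*U
print("turn",np.degrees(np.arctan2(R[1,0],R[0,0])-(YAW-np.pi/2))); print(X,goto([*X,.191]))
E
```

```text
0 [array([239.6, 156.2]), array([241.1, 147.8]), array([241.9, 143.2]), array([234.7, 220.8]), array([229.5, 225.1]), array([226.6, 227.5])]
0.7 [array([237.6, 164.5]), array([238.6, 157.1]), array([239.1, 152.9]), array([240.2, 211.8]), array([236.2, 211.7]), array([233.9, 211.7])]
0.8 [array([237.3, 166.1]), array([238.1, 159.2]), array([238.6, 155.3]), array([241.2, 210.7]), array([237.5, 209.9]), array([235.5, 209.5])]
0.9 [array([237. , 167.8]), array([237.6, 161.5]), array([238. , 157.9]), array([242.2, 209.7]), array([238.9, 208.3]), array([237.1, 207.5])]
1 [array([236.7, 169.6]), array([237.2, 163.9]), array([237.5, 160.7]), array([243.2, 208.7]), array([240.4, 206.7]), array([238.8, 205.6])]
1.1 [array([236.3, 171.3]), array([236.7, 166.3]), array([236.9, 163.6]), array([244.3, 207.9]), array([241.9, 205.3]), array([240.6, 203.8])]
1.1 0.1083 0.1212 None
1.0 0.1147 0.1203 (np.float64(6.4), np.float64(-0.9))
0.9 0.121 0.1187 (np.float64(6.3), np.float64(-1.5))
0.8 0.1271 0.1166 (np.float64(6.1), np.float64(-2.2))
0.7 0.1329 0.1138 (np.float64(5.8), np.float64(-2.8))
0.6 0.1385 0.1105 (np.float64(5.5), np.float64(-3.3))
0.5 0.1436 0.1066 (np.float64(5.2), np.float64(-3.9))
0.4 0.1484 0.1023 (np.float64(4.8), np.float64(-4.4))
0.3 0.1527 0.0975 (np.float64(4.3), np.float64(-4.8))
0.2 0.1565 0.0922 (np.float64(3.8), np.float64(-5.2))
0.1 0.1598 0.0867 (np.float64(3.3), np.float64(-5.6))
-0.0 0.1625 0.0808 (np.float64(2.7), np.float64(-5.9))
turn 0.7945965244674437
[0.60994393 0.05176994] [ 0.1761 -0.0534  0.0011]
```

Call:
{"name": "jog_arm", "arguments": {
  "commands": [1,0.0352,-0.0107,0,0.4,1,0.0352,-0.0107,0,0.4,1,0.0352,-0.0107,0,0,1,0.0352,-0.0107,0,0,1,0.0352,-0.0107,0,0,1,0,0,0,0,1,0,0,0.035,0,1,0,0,0.035,0,1,0,0,0,0,1,0,0,0,0]
}}

```text
t: 9.3
tool_pos: [0.6061, 0.0524, 0.1199]
orientation: [2.031, -2.391, -0.006]
force: [-0.6, 0.3, 0.5]
opening: 0.0004
```

```bash
python3 look.py s9
```

```text
[0.60609859 0.05239375 0.11985854] [-0.60286985  0.2579672   0.46230354] toolx -1.7330623585375835 implied strap 0.0007339682573130613
r,off in tool [ 8.21799127e-05 -1.00429632e-01]
in fixture closed frame: along 0.10043119497335848 off -8.466640120445965e-06
```

View pics/s9.png

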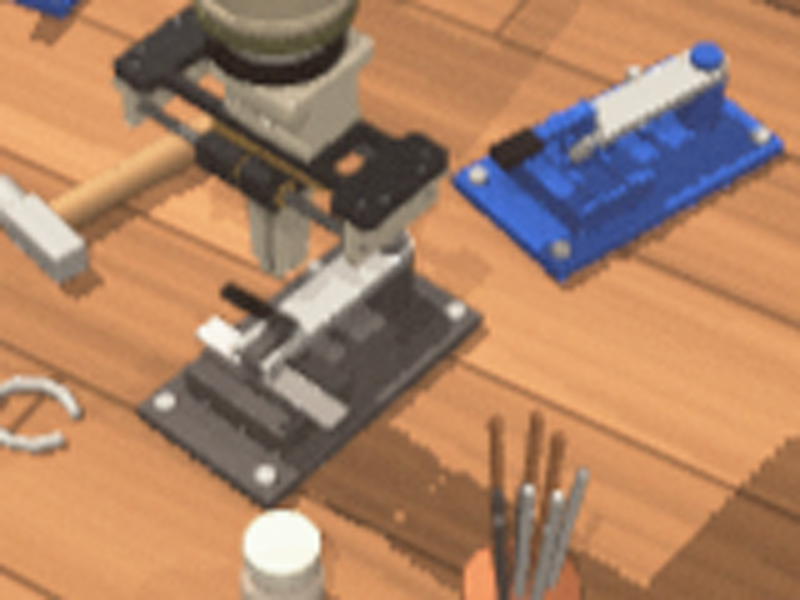

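Call:
{"name": "jog_arm", "arguments": {
  "commands": [1,0,-0.0069,0.0004,0,1,0,-0.0069,0.0004,0,1,0,-0.0069,0.0004,0,1,0,-0.0061,0.0022,0,1,0,-0.0058,0.0028,0,1,0,-0.0055,0.0033,0,1,0,-0.0052,0.0039,0,1,0,0,0,0]
}}

```text
t: 10.02
tool_pos: [0.6515, 0.0451, 0.1074]
orientation: [2.034, -2.394, -0.001]
force: [0.0, 0.3, 0.1]
opening: 0.0007
```

```bash
python3 look.py s10
```

```text
[0.65153666 0.04513401 0.1073953 ] [0.01222401 0.30439359 0.11557712] toolx -1.7329659984070453 implied strap 0.0008303283878512147
r,off in tool [-8.00746847e-05 -1.46445164e-01]
in fixture closed frame: along 0.1464450810302778 off 0.00020167224955614836
```

View pics/s10.png

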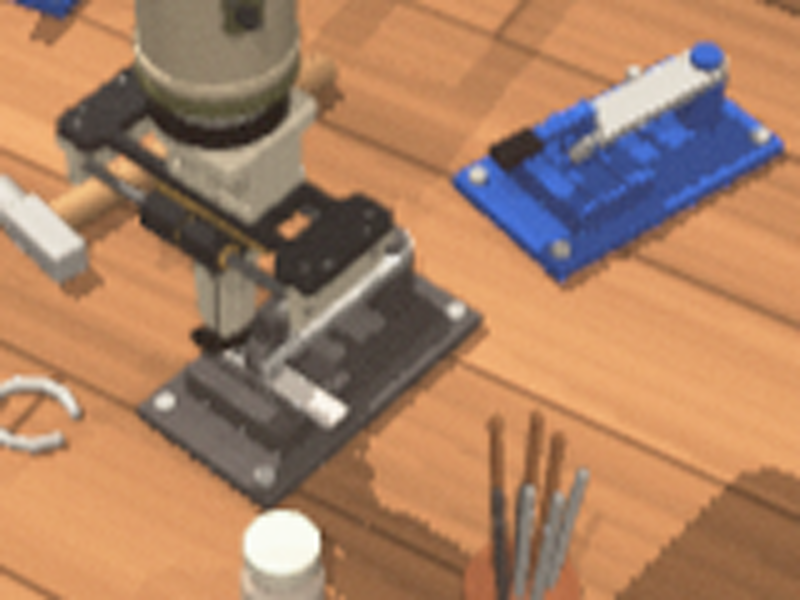

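Handle is under the fingertip and coming down. Continuing along the arc.

Call:
{"name": "jog_arm", "arguments": {
  "commands": [1,0,-0.0045,0.0044,0,1,0,-0.004,0.0048,0,1,0,-0.0035,0.0052,0,1,0,-0.0025,0.0056,0,1,0,-0.0015,0.004,0,1,0,0,0,0]
}}

```text
t: 10.57
tool_pos: [0.6672, 0.0427, 0.0837]
orientation: [-2.034, 2.394, -0.0]
force: [0.3, -0.1, 0.3]
opening: 0.0003
```

Call:
{"name": "jog_arm", "arguments": {
  "commands": [1,0,-0.0005,0.0025,0,1,0,0,0,0,1,0,0,0,0]
}}

```text
t: 10.82
tool_pos: [0.667, 0.0429, 0.0819]
orientation: [2.034, -2.394, -0.001]
force: [1.0, 0.1, 1.0]
opening: 0.0002
```

```bash
python3 look.py s11
```

```text
[0.66704937 0.04287346 0.08185588] [1.0040943  0.05816344 1.01548083] toolx -1.7326610131618057 implied strap 0.001135313633090912
r,off in tool [-0.00030442 -0.16211943]
in fixture closed frame: along 0.16211900258348805 off 0.0004884720386641579
```

View pics/s11.png

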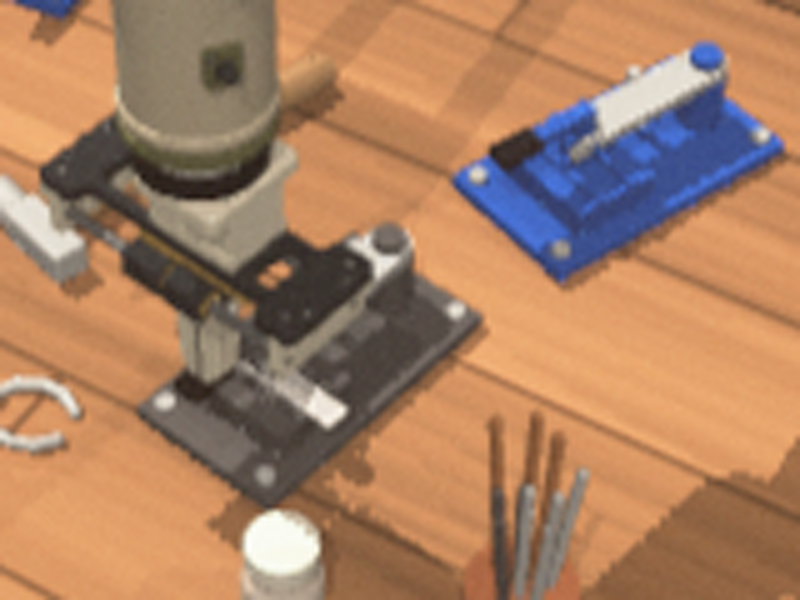

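Handle is nearly level. Pressing gently until the stop shows in the force.

Call:
{"name": "jog_arm", "arguments": {
  "commands": [1,0,0,0.0015,0,1,0,0,0,0,1,0,0,0,0]
}}

```text
t: 11.12
tool_pos: [0.6674, 0.0428, 0.0811]
orientation: [-2.034, 2.394, -0.0]
force: [0.5, -0.4, 4.7]
opening: 0.0001
```

Call:
{"name": "jog_arm", "arguments": {
  "commands": [1,0,0,0.0015,0,1,0,0,0,0,1,0,0,0,0]
}}

```text
t: 11.37
tool_pos: [0.6675, 0.0429, 0.0808]
orientation: [-2.034, 2.393, -0.001]
force: [-4.0, -1.0, 12.1]
opening: 0.0007
```

Call:
{"name": "jog_arm", "arguments": {
  "commands": [1,0,0,0.001,0,1,0,0,0,0,1,0,0,0,0]
}}

```text
t: 11.62
tool_pos: [0.6676, 0.0429, 0.0806]
orientation: [-2.034, 2.393, -0.001]
force: [-6.4, 0.1, 16.7]
opening: 0.0006
```

The stop is reached: z = 0.0806 against 0.0808 expected, at 17 N. Retreating straight up and aside, then checking.

Call:
{"name": "jog_arm", "arguments": {
  "commands": [1,0,0,-0.01,0,1,0,0,-0.035,0,1,0,0,-0.04,0,1,0,0,-0.04,0,1,-0.04,0.01,0,0,1,-0.04,0.02,0,0,1,-0.04,0.02,0,0,1,-0.04,0.02,0,0,1,-0.02,0.02,0,0,1,0,0,0,0,1,0,0,0,0]
}}

```text
t: 12.53
tool_pos: [0.6089, 0.2277, 0.2027]
orientation: [2.038, -2.39, -0.001]
force: [0.4, 0.5, 0.1]
opening: 0.0005
```

```bash
python3 look.py s12
python3 - <<'E'
from h import *
p=robot.read_camera("top"); cv2.imwrite("pics/t12.png",cv2.resize(p["img"][110:260,150:350],(800,600),interpolation=2))
for l in (.038,.06,.072): print("pred down",proj(p,pad(0,l)[2]))
for th in("cam_pin","lever_pad","jar","cuff","hammer","punch_pot"): print(th,[(round(d["score"],2),round(d["position"][1]*512,1),round(d["position"][0]*384,1)) for d in robot.pinpoint(th,p)])
E
```

```text
[0.60891333 0.22770934 0.20265137] [0.3653916  0.47265791 0.08386669] toolx -1.7294033670202262 implied strap 0.00439295977467033
r,off in tool [-0.17310995 -0.07551958]
in fixture closed frame: along 0.07475854980433162 off 0.17344006761995623
pred down [239.56456672 156.19157786]
pred down [241.05964134 147.78719448]
pred down [241.87346942 143.21235714]
cam_pin [(0.76, 379.4, 284.4), (0.68, 374.1, 126.0), (0.64, 236.7, 171.5), (0.6, 204.6, 274.2)]
lever_pad [(0.77, 385.8, 99.7), (0.75, 385.7, 260.5), (0.67, 237.2, 172.4), (0.52, 241.8, 149.8), (0.52, 216.6, 255.8)]
jar [(0.56, 206.1, 130.2)]
cuff [(0.73, 281.9, 144.8)]
hammer [(0.56, 298.4, 229.1)]
punch_pot [(0.67, 159.2, 148.9), (0.36, 296.5, 229.3)]
```

View pics/t12.png

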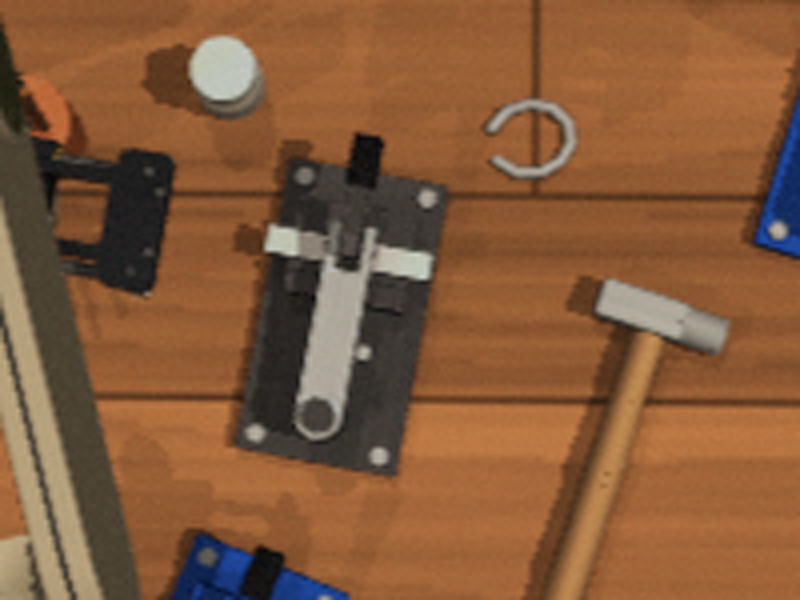

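View pics/s12.png

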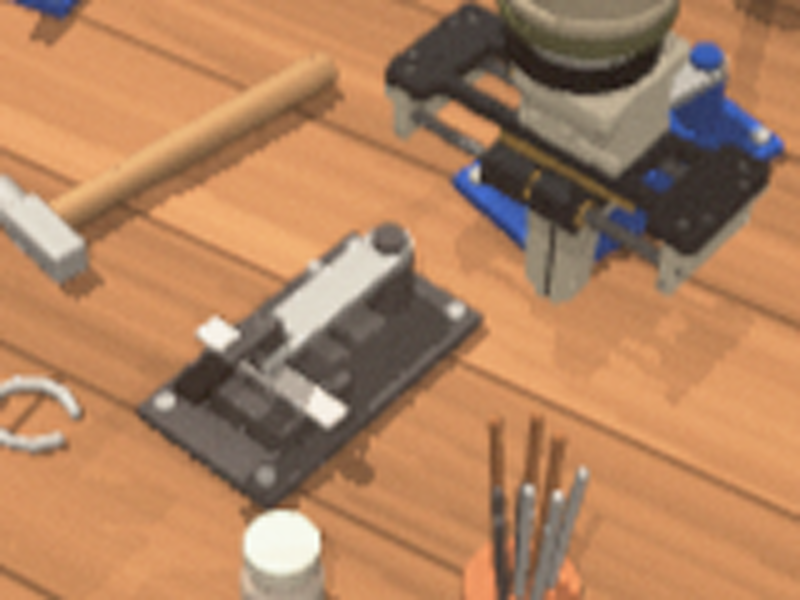

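The handle end is at (241.8,143.7), against (241.9,143.2) predicted for fully down. The strap is on its stop, the blank is in its nest and the bystanders have not moved.

```bash
python3 -c "
from h import *
print(robot.close_job())"
```

```text
the job is handed in; nothing more can be done
None
```

The blank is clamped, and I handed the job in at about 12.7 s of the 48 s allowed. I pushed the steel strap round with the back of the closed fingers until it rested on its stop. Then I backed off and pressed the cam lever down from above.

- **Strap:** the force rose from 7 to 13 N with about 0.1 mm of travel. The top view shows the strap against its stop pin.
- **Lever:** the fingertip stopped at z = 80.6 mm (80.8 expected) under 17 N. After release, the handle end was about half a pixel from its predicted fully-down position.
- **Blank and bystanders:** the blank is still in its nest. The cuff, jar and hammer look unmoved in both views. The punch pot was partly hidden by the arm in the last top view, but the arm went nowhere near it.
- **Disagreements:** the network's lever point was 2 pixels off prediction, within its usual noise, and it also gave a false second one on the strap. The strap stopped about 2 mm past my calculated closed position, which is within calibration and finger-size error.

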